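# Free the antenna mount's twist cap of unknown hand

## Task

The truck antenna mount has a loose blue dust cover slipped over its yellow twist cap: lift the cover off and set it, knob up, flat into the round recess of the wooden coaster. Then work the yellow cap loose; nobody remembers whether it undoes to the left or to the right, so try one way and, if it meets a stop, do not force it but turn it the other way. Lift it off and finish while still holding it in the gripper, level and still, about 10 cm above where it sat, with everything else left where it was.

Things in the scene. Friction and masses are not known exactly. Their poses are not given: they have to be found in the camera images.
- mount: steel antenna mount, fixed to the table: foot disc 100 mm across and 12 mm thick, on it a round pedestal 76 mm across whose flat top is 40 mm above the table. A short brass neck stands up from the pedestal inside the yellow cap, which can rise only 2 mm until it is turned free. Origin at the centre of the underside, z up.
- cover_knob (a point): knob centre of the loose blue dust cover (70 g): a cup turned mouth down, 64 mm across, 62 mm high, wall 3 mm, with an upright round knob 22 mm across and 28 mm tall on its flat roof. This point is on the axis, 14 mm above the roof and 76 mm above the lower rim, which at first stands loose on the mount's pedestal, hiding the yellow cap. It must rise 60 mm to clear the cap.
- coaster: round wooden coaster, fixed to the table, 100 mm across, 11 mm high, with a flat round recess 74 mm across and 6 mm deep (recess floor 5 mm above the table). Origin at the centre of the underside.
- cap_bar (a point): centre of the grip bar of the yellow twist cap (50 g), a round cap 52 mm across and 30 mm high that sits on the pedestal, with an upright bar across its top: 44 mm long (this point's x axis), 14 mm thick (y), 24 mm tall. This point is 12 mm below the bar's top, 12 mm above the round cap's top and 42 mm above its lower rim. z up.
- neck (a point): the thread: top centre of the brass neck under the cap, 62 mm above the table. One way round (varies, unseen) the cap stops hard after 5 to 20 degrees, still caught: a gripper turned 35 degrees then feels about 0.5 N m and the bar lags behind; beyond 45 is forcing. The other way it turns with under 0.1 N m, is free at 40 to 55 degrees from its start and lifts straight off from there to 85 (best 65 to 70).
- dish_mid (a point): bystander: smoked glass candy dish 130 mm across, 60 mm high; this point is its centre, 30 mm up
- lid_mid (a point): bystander: the dish's loose smoked glass lid with a knob, on the dish, 134 mm across, 38 mm high; this point is its centre, 19 mm above its underside
- head_unit_mid (a point): bystander: black plastic remote head unit of the truck radio lying face up, 55 by 150 by 30 mm (38 mm over its knob); this point is its centre, 15 mm up
- mug_mid (a point): bystander: blue mug 80 mm across, 90 mm high; this point is on its axis, 45 mm up
- handheld_mid (a point): bystander: black handheld radio standing up, 36 by 56 by 105 mm, with a stub aerial to 175 mm; this point is its centre, 52 mm up
- driver_mid (a point): bystander: screwdriver lying on the table, along its own x; this point is on its handle
- fan_mid (a point): bystander: centre of the pivoting head (170 mm across, 285 mm high over all) of the silver desk fan, whose foot is fixed to the table
There are look-alikes about, which are no part of the job. Several things look just like the coaster: the one meant starts farthest from the robot's base. There is more than one size of the part that bears cover_knob; the job needs the smaller.

How it is judged:
By the outcome, as a careful person would: the job done as asked, in the order asked, and still so for the second after the job is handed in, while the arm keeps its last pose, push and grip.
It also fails if it takes over 64 s, if anything falls off the work surface, if the arm or the gripper's body presses on something with over 40 N, if the wrist force passes 120 N, or if a joint passes its speed limit or range.

## Robot

A 7-joint arm with a two-finger parallel gripper is mounted at the origin on the work surface. World frame = base frame: x ahead of the robot, y to its left, z up, the work surface at z = 0. Lengths are in m, angles in rad, forces in N, time in s.
With the tool pointing down it reaches from about 0.4 to 0.875 m from the base axis. Payload 19.3 kg.
Tool frame: the origin (TCP) lies midway between the tips of the shut fingers; the grasp point (between the pads) lies 19 mm behind it; z points along the fingers, y is the line along which they close (so a half turn about z gives the same grasp; the last joint's range is limited). The gripper opens to 85 mm and grips with 20 to 120 N. Pads are 22 mm wide; open, the fingers measure 114 mm over their backs; the gripper's body (76 mm by 85 mm) begins 54 mm behind the grasp point. The pads swing forward as they close: fully open they stand 13 mm farther back than shut.
Start: joints at [-1.417, 0.521, -0.036, 1.599, 0.021, 1.021, -0.113], TCP at [0.139, 0.609, 0.231] pointing down, gripper open.
Joint ranges: [-2.91, 2.91], [-0.3, 2.13], [-1.5, 1.42], [0.17, 2.43], [-1.26, 4.41], [0.16, 1.93], [-2.52, 2.52]. Speed limits (rad/s): [1.89, 1.89, 2.39, 2.39, 3.01, 3.01, 3.01].

## Interface

Orientations are given as [roll, pitch, yaw] about the fixed x, y, z axes, in that order (R = Rz(yaw) Ry(pitch) Rx(roll)).
In Python, from workcell import * gives the robot as it stands. The module is installed in compiled form; this text tells all that it offers.
- The arm moves only by the tool play_rows, never from a script. Its argument "deltas" is a list of rows, each a list of 7 numbers: the shift along the tool's x, y, z in units of 500 mm (1.0 is 500 mm), then the turn, a rotation vector about the tool's x, y, z in units of 120 degrees (1.0 is 120 degrees), then the closure, from 0 (fully open) to 1 (shut). A call has 1 to 10 rows; each row is the pose to reach, as a shift and turn from the pose commanded when the call began, along the tool's axes at that moment; what a row does not reach only later rows make up. A row lasts 1/10 s, in which the tool goes at most 50 mm and 8.59 degrees, less where a joint would pass 70% of its speed; a pose out of reach is approached as far as the arm can. A call with a number of a shift or a turn outside -1 to 1 is refused whole. A call with a gripper value outside its range is refused whole. The fingers move at their own pace and stop on an object; "newtons" is the grip in N (left out, the last holds). Time passes only in rows, so rows that repeat a pose let the fingers close. It gives the time, the measured TCP pose, the force, the opening and the grip force at its end, in the units of the state.
- observe(): the state, without advancing time (a new reading comes with each control period).
- grab_frame(name): name is "scene" or "top"; returns the picture (420x560x3 uint8, red, green, blue); there is no depth.
- get_calibration(name): a dict with "fovy" (degrees; the focal length in pixels is half the picture's height over the tangent of half this angle, whatever the lens; pixels are square), "cx", "cy" (the principal point, pixels), "xyz" and "rotation" of the camera in the world. Camera axes: x right, y down, z forward; pixel columns grow to the right and rows downward; lengths in m; the calibration is good to about 2 mm. A picture is of the moment at which its call begins. get_calibration takes no time and is no camera call.
- job_done(): hands the job in; it is judged then, once.
The state is a dict: "clock": time; "qpos": joint angles; "qd": joint speeds; "joint_efforts": joint torques, N m; "position": TCP position; "tool_rot": TCP orientation; "force": force on the tool from outside, world axes, zero at the start; "moment": the same for the moment, N m; "grip_width": finger opening in m; "finger_force": force on a finger pad.
Only numpy, scipy, OpenCV 4.12 (cv2) and the standard library are available. Lean on these libraries where they do the work, as an engineer would, in place of code of your own. Each camera call takes 0.05 s, during which the arm holds its last target. There are 200 camera calls.

## Working session

There is one attempt and no reset: what is moved stays moved. The work goes in short steps, Python scripts to look and compute and a tool call to move; the robot and the scene stay as the last step left them, time stands still between calls to the robot, and variables do not carry over. Pictures are saved under pics/ and viewed, at most 10 in all, crops included, and the job is handed in when it is done.

Besides the shell and the picture viewer there is one more tool, called as name(argument=value, ...), one argument or row to a line, values as JSON. play_rows: Moves the arm, as the interface text tells. Its arguments: {"type":"object","properties":{"deltas":{"type":"array"},"newtons":{"type":"number"}},"required":["deltas"]}

```bash
mkdir -p pics
cat > h.py <<'E'
from workcell import *
import numpy as np, cv2
def snap(n,f):
    im=np.array(grab_frame(n)); cv2.imwrite('pics/'+f,cv2.cvtColor(im,cv2.COLOR_RGB2BGR)); return im
def ray(n,u,v):
    c=get_calibration(n); f=210/np.tan(np.radians(c['fovy'])/2)
    R=np.array(c['rotation']); 
    d=R@np.array([(u-c['cx'])/f,(v-c['cy'])/f,1]); return np.array(c['xyz']),d
def onz(n,u,v,z):
    o,d=ray(n,u,v); return o+d*(z-o[2])/d[2]
def proj(n,p):
    c=get_calibration(n); f=210/np.tan(np.radians(c['fovy'])/2)
    q=np.array(c['rotation']).T@(np.array(p)-np.array(c['xyz'])); return np.array([c['cx']+f*q[0]/q[2],c['cy']+f*q[1]/q[2]])
E
python3 - <<'E'
from h import *
for n in('scene','top'):
    print(n,get_calibration(n)); im=snap(n,n+'0.png')
    
s=observe();print(s)
a=cv2.imread('pics/top0.png'); cv2.imwrite('pics/top0b.png',cv2.resize(a,(800,600)))
a=cv2.imread('pics/scene0.png'); cv2.imwrite('pics/scene0b.png',cv2.resize(a,(800,600)))
E
```

```text
scene {'fovy': 55.62569497282627, 'cx': 277.8683978942339, 'cy': 207.69185640420125, 'xyz': array([0.98004383, 0.64989992, 0.75120456]), 'rotation': array([-2.24557266e+00,  2.12003895e-03,  2.49075084e+00])}
top {'fovy': 50.7296036676305, 'cx': 278.52720683206843, 'cy': 210.24363655633553, 'xyz': array([0.43954262, 0.0623164 , 1.31648238]), 'rotation': array([-3.08315287, -0.02909969, -1.56719027])}
{'clock': 0.1, 'qpos': array([-1.41718767,  0.52198232, -0.0363396 ,  1.59991274,  0.02123159,
        1.02109552, -0.11276745]), 'qd': array([-1.89366019e-03, -2.64549672e-03,  2.80401979e-04, -9.59442149e-04,
       -6.34395221e-04,  6.09426357e-05, -4.81701084e-04]), 'joint_efforts': array([ 2.23970870e-03, -9.28495431e+01,  1.98384561e+00, -3.70537376e+01,
        1.81378465e-02,  5.36376887e-03, -2.42996850e-05]), 'position': array([0.13868569, 0.6091278 , 0.23077947]), 'tool_rot': array([-3.14058466e+00,  9.02584135e-05,  2.91783199e+00]), 'force': array([ 1.04162758,  0.50823384, -0.17359648]), 'moment': array([ 0.02775386, -0.03021963, -0.00602378]), 'finger_force': 0.0, 'grip_width': 0.0853071908692108}
```

View pics/top0b.png

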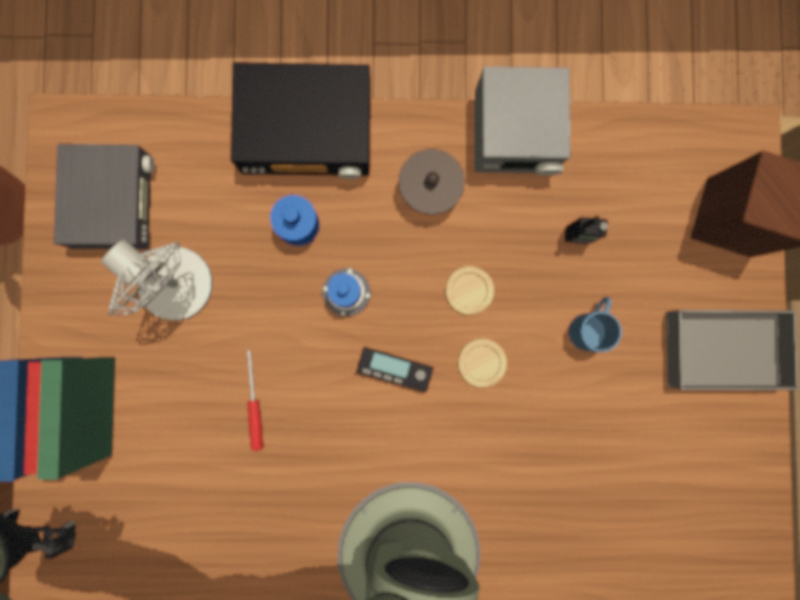

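View pics/scene0b.png

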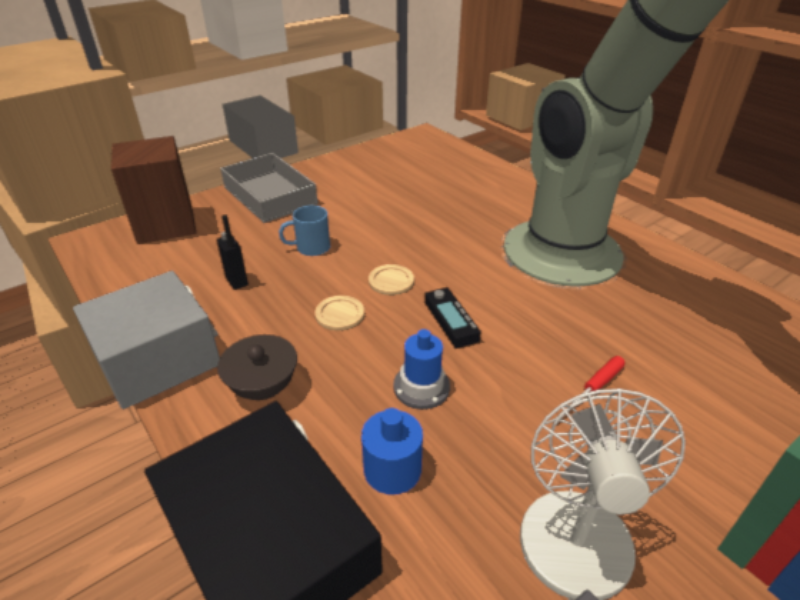

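The top view (800-wide) shows two blue covers: one standing on the table at (295,218), and a smaller one on the mount at (345,290). There are two coasters, at (470,290) and (482,362). The small cover on the mount and the coaster at (470,290), farther from the base at about (410,550), fit the description. I'll measure both and check them in a crop.

```bash
sed -i "s/R=np.array(c\['rotation'\])/R=RR(c)/; s/np.array(c\['rotation'\]).T/RR(c).T/" h.py; sed -i "2a from scipy.spatial.transform import Rotation\ndef RR(c): return Rotation.from_euler('xyz',c['rotation']).as_matrix()" h.py
cat >> h.py <<'E'
def tri(u1,u2):
    (o1,d1),(o2,d2)=ray('top',*u1),ray('scene',*u2)
    A=np.c_[d1,-d2]; t=np.linalg.lstsq(A,o2-o1,rcond=None)[0]
    a,b=o1+d1*t[0],o2+d2*t[1]; return (a+b)/2,np.linalg.norm(a-b)
def blobs(im,lo,hi,amin=60):
    h=cv2.cvtColor(im,cv2.COLOR_RGB2HSV); m=cv2.inRange(h,lo,hi)
    n,l,s,c=cv2.connectedComponentsWithStats(m); return [(s[i].tolist(),c[i].round(1).tolist()) for i in range(1,n) if s[i][4]>amin],m
E
python3 - <<'E'
from h import *
ims={n:cv2.cvtColor(cv2.imread(f'pics/{n}0.png'),cv2.COLOR_BGR2RGB) for n in('top','scene')}
for n in ims:
    for nm,lo,hi in(('blue',(108,150,80),(125,255,255)),('coaster',(17,60,150),(28,170,255))):
        for b in blobs(ims[n],lo,hi)[0]: print(n,nm,b, onz(n,*b[1],0.011).round(3) if nm=='coaster' else '')
t=ims['top'][180:280,210:370]; s=ims['scene'][180:300,200:360]
B=np.hstack([cv2.resize(x,None,fx=400/160,fy=400/160,interpolation=3)[:250] for x in(t,s)])
A=cv2.resize(t,(400,250),interpolation=3);C=cv2.resize(s,(400,300),interpolation=3)
o=np.zeros((300,800,3),np.uint8);o[:250,:400]=A;o[:,400:]=C
o=np.vstack([o,cv2.resize(ims['top'][130:190,190:350][:, :],(800,300),interpolation=3)])
cv2.imwrite('pics/crop1.png',o[...,::-1])
E
```

```text
top coaster ([547, 82, 13, 11, 86], [551.8, 86.3]) [ 0.9   -0.81   0.011]
top coaster ([312, 186, 34, 34, 894], [328.4, 202.9]) [ 0.539 -0.123  0.011]
top coaster ([321, 237, 34, 34, 906], [337.3, 253.7]) [ 0.389 -0.149  0.011]
scene blue ([284, 231, 25, 38, 783], [295.8, 250.4]) 
scene blue ([254, 286, 41, 59, 2030], [274.3, 315.6]) 
scene blue ([542, 391, 18, 29, 221], [552.9, 406.0]) 
scene coaster ([259, 185, 30, 19, 418], [273.6, 194.5]) [ 0.392 -0.147  0.011]
scene coaster ([221, 207, 33, 22, 520], [237.7, 217.8]) [ 0.541 -0.12   0.011]
```

View pics/crop1.png

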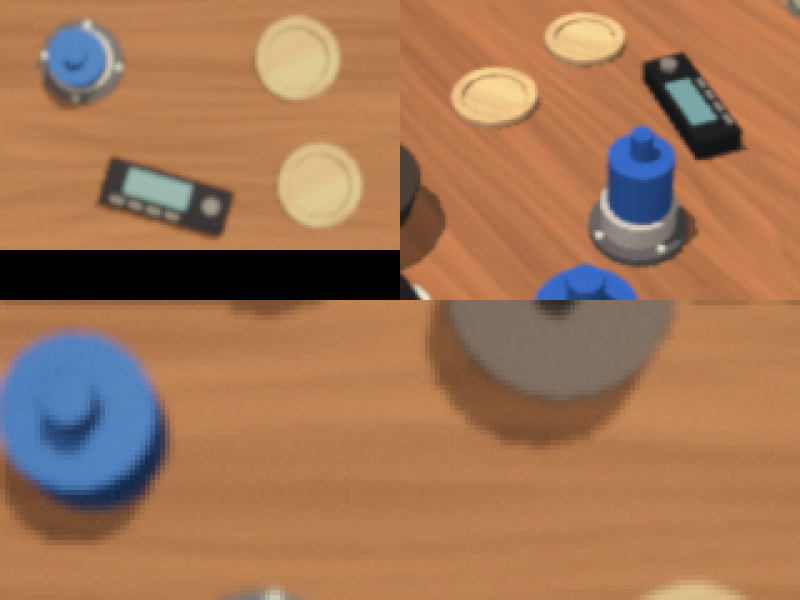

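The crop confirms the choice: the small blue cover sits on the grey mount (knob at scene px ≈(297,232), roof at top px ≈(241,202)). The target coaster is at top px (328,203); the big cover stands apart on the table.

Run:
```python
from h import *
ims={n:cv2.cvtColor(cv2.imread(f'pics/{n}0.png'),cv2.COLOR_BGR2RGB) for n in('top','scene')}
for b in blobs(ims['top'][150:240,180:280],(100,120,60),(125,255,255),30)[0]: 
    u=(b[1][0]+180,b[1][1]+150); print('top',b,u, onz('top',*u,.10).round(3))
b=blobs(ims['scene'][225:275,280:312],(105,150,80),(125,255,255),30)
r=np.where(b[1].any(1))[0]; print('scene rows',[(i+225,(np.where(b[1][i])[0][[0,-1]]+280).tolist()) for i in r[:22]])
print('knob top',onz('scene',296.8,233,.13), onz('top',241,202,.102))
# steel grey of mount in scene/top
for p in((262-0,0),):pass
# mount foot in top via dark bolts: fit foot ellipse
h=cv2.cvtColor(ims['top'],cv2.COLOR_RGB2HSV)[170:235,215:270]
m=((h[...,1]<90)).astype(np.uint8); k=np.argwhere(m|(cv2.inRange(h,(100,90,40),(125,255,255))>0)); print('foot bbox',k.min(0)+[170,215],k.max(0)+[170,215])
(c,rad)=cv2.minEnclosingCircle(k[:,::-1].astype(np.float32)); print(c[0]+215,c[1]+170,rad,onz('top',c[0]+215,c[1]+170,.012))
print('fan base',onz('top',178/1.4286,283/1.4286,0.0),'fan head scene/top',tri((150/1.4286,280/1.4286),(608/1.4286,455/1.4286)))
s=observe(); print(Rotation.from_euler('xyz',s['tool_rot']).as_matrix().round(3))
```

```text
top ([11, 0, 31, 21, 538], [26.6, 8.6]) (206.6, 158.6) [0.652 0.226 0.1  ]
top ([50, 42, 21, 22, 366], [60.1, 52.6]) (240.1, 202.6) [0.531 0.133 0.1  ]
scene rows [(np.int64(231), [295, 297]), (np.int64(232), [294, 299]), (np.int64(233), [293, 300]), (np.int64(234), [292, 301]), (np.int64(235), [289, 302]), (np.int64(236), [287, 304]), (np.int64(237), [286, 305]), (np.int64(238), [285, 306]), (np.int64(239), [285, 307]), (np.int64(240), [284, 308]), (np.int64(241), [284, 308]), (np.int64(242), [284, 308]), (np.int64(243), [284, 308]), (np.int64(244), [284, 308]), (np.int64(245), [284, 308]), (np.int64(246), [284, 308]), (np.int64(247), [284, 308]), (np.int64(248), [284, 307]), (np.int64(249), [284, 307]), (np.int64(250), [284, 307]), (np.int64(251), [284, 307]), (np.int64(252), [284, 307])]
knob top [0.53268301 0.13257578 0.13      ] [0.53286532 0.13031301 0.102     ]
foot bbox [170 215] [220 259]
233.0 194.0 30.000099182128906 [0.56329806 0.159095   0.012     ]
fan base [0.55025646 0.47917044 0.        ] fan head scene/top (array([0.53780451, 0.47315636, 0.18434161]), np.float64(0.006974561705297653))
[[-0.975  0.222 -0.   ]
 [ 0.222  0.975 -0.001]
 [-0.    -0.001 -1.   ]]
```

play_rows(
  deltas=[
    [-0.06,-0.06,-0.03,0,0,0,0],
    [-0.12,-0.12,-0.07,0,0,0,0],
    [-0.167,-0.186,-0.1,0,0,0,0],
    [-0.24,-0.25,-0.1,0,0,0,0],
    [-0.31,-0.31,-0.1,0,0,0,0],
    [-0.38,-0.36,-0.1,0,0,0,0],
    [-0.45,-0.41,-0.1,0,0,0,0],
    [-0.52,-0.46,-0.1,0,0,0,0],
    [-0.59,-0.51,-0.1,0,0,0,0],
    [-0.66,-0.55,-0.1,0,0,0,0],
  ],
)

```text
clock: 1.1
position: [0.4003, 0.2661, 0.2814]
tool_rot: [-3.142, -0.0, 2.917]
force: [1.1, 0.4, 0.5]
grip_width: 0.0854
finger_force: 0.0
```

play_rows(
  deltas=[
    [-0.07,-0.045,0,0,0,0,0],
    [-0.14,-0.09,0,0,0,0,0],
    [-0.21,-0.135,0.0,0,0,0,0],
    [-0.28,-0.18,0.03,0,0,0,0],
    [-0.317,-0.203,0.1,0,0,0,0],
    [-0.317,-0.203,0.16,0,0,0,0],
    [-0.317,-0.203,0.16,0,0,0,0],
  ],
)

```text
clock: 1.8
position: [0.5298, 0.1328, 0.1979]
tool_rot: [-3.138, -0.005, 2.917]
force: [-0.7, 0.6, -0.2]
grip_width: 0.0854
finger_force: 0.0
```

Run:
```python
from h import *
s=observe(); print(s['position'],s['tool_rot'],s['qpos'])
a=snap('scene','s1.png');b=snap('top','t1.png')
print('tcp',proj('scene',s['position']),proj('top',s['position']))
o=np.hstack([cv2.resize(x,(400,400),interpolation=3) for x in(a[170:290,230:350],b[150:250,190:290])])
cv2.imwrite('pics/c2.png',o[...,::-1])
```

```text
[0.52975117 0.13280475 0.19793664] [-3.13800671 -0.00508672  2.9167473 ] [-0.50724635  0.44811969  0.20696798  1.84773109 -0.11681096  0.86372114
  1.10237995]
tcp [298.73945359 209.73091829] [237.89667363 200.30173199]
```

View pics/c2.png

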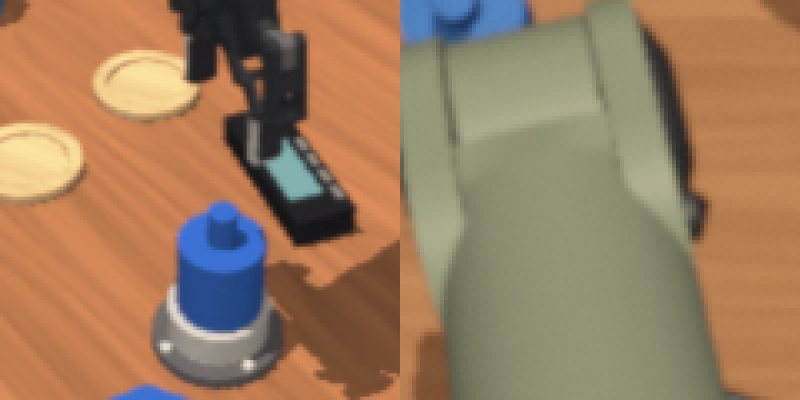

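The gripper stands above the knob, with the fingers in the scene crop at (200,75) and (262,160), centred where the TCP projects. Going down.

play_rows(
  deltas=[
    [0,0,0.07,0,0,0,0],
    [0,0,0.13,0,0,0,0],
    [0,0,0.17,0,0,0,0],
    [0,0,0.189,0,0,0,0],
    [0,0,0.189,0,0,0,0],
    [0,0,0.189,0,0,0,0],
  ],
  newtons=25,
)

```text
clock: 2.5
position: [0.5322, 0.1343, 0.1083]
tool_rot: [3.141, 0.001, 2.918]
force: [0.6, 0.6, 0.6]
grip_width: 0.0855
finger_force: 0.0
```

play_rows(
  deltas=[
    [0,0,0,0,0,0,0.5],
    [0,0,0,0,0,0,0.7],
    [0,0,0,0,0,0,0.85],
    [0,0,0,0,0,0,1],
    [0,0,0,0,0,0,1],
    [0,0,0,0,0,0,1],
    [0,0,0,0,0,0,1],
    [0,0,0,0,0,0,1],
  ],
)

```text
clock: 3.3
position: [0.5315, 0.1338, 0.1069]
tool_rot: [3.142, 0.0, 2.918]
force: [-0.7, -0.7, 3.9]
grip_width: 0.021
finger_force: 26.9
```

play_rows(
  deltas=[
    [0,0,-0.01,0,0,0,1],
    [0,0,-0.03,0,0,0,1],
    [0,0,-0.06,0,0,0,1],
    [0,0,-0.1,0,0,0,1],
    [0,0,-0.14,0,0,0,1],
    [0,0,-0.18,0,0,0,1],
    [0,0,-0.2,0,0,0,1],
    [0,0,-0.2,0,0,0,1],
    [0,0,-0.2,0,0,0,1],
  ],
  newtons=30,
)

```text
clock: 4.2
position: [0.5312, 0.1339, 0.2064]
tool_rot: [-3.141, -0.0, 2.918]
force: [-0.6, 0.0, -0.4]
grip_width: 0.0209
finger_force: 29.4
```

Run:
```python
from h import *
s=observe(); print(s['position'],s['force'])
a=snap('scene','s2.png'); cv2.imwrite('pics/c3.png',cv2.resize(a[150:290,220:380],(640,560),interpolation=3)[...,::-1])
```

```text
[0.53120026 0.13385518 0.20636966] [-0.57295516  0.02896207 -0.43221851]
```

View pics/c3.png

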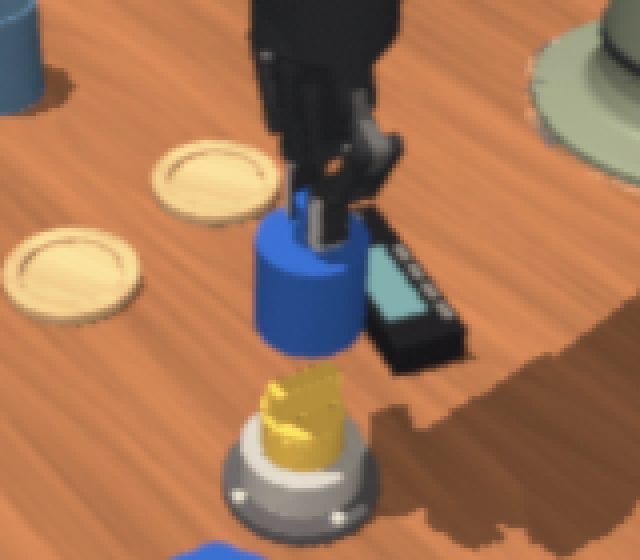

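The cover hangs upright in the gripper (crop (311,280)); the yellow cap is left on the mount at (300,420). Carrying the cover to the coaster.

play_rows(
  deltas=[
    [-0.01,-0.04,0,0,0,0,1],
    [-0.025,-0.1,0,0,0,0,1],
    [-0.045,-0.17,0,0,0,0,1],
    [-0.065,-0.24,0,0,0,0,1],
    [-0.085,-0.31,0,0,0,0,1],
    [-0.1,-0.38,0,0,0,0,1],
    [-0.12,-0.44,0.04,0,0,0,1],
    [-0.131,-0.48,0.09,0,0,0,1],
    [-0.131,-0.494,0.13,0,0,0,1],
    [-0.131,-0.494,0.15,0,0,0,1],
  ],
)

```text
clock: 5.25
position: [0.539, -0.1227, 0.1294]
tool_rot: [-3.141, -0.003, 2.916]
force: [-0.1, 0.7, -0.5]
grip_width: 0.0208
finger_force: 29.5
```

play_rows(
  deltas=[
    [0,0,0.03,0,0,0,1],
    [0,0,0.04,0,0,0,1],
    [0,0,0.04,0,0,0,1],
  ],
)

```text
clock: 5.55
position: [0.5403, -0.1208, 0.1113]
tool_rot: [-3.142, -0.001, 2.918]
force: [-0.2, -0.1, -0.1]
grip_width: 0.0208
finger_force: 29.5
```

Run:
```python
from h import *
s=observe(); p=s['position'];print(p,s['tool_rot'])
a=snap('scene','s3.png'); zr=p[2]-.0669; print('rim z',zr)
x0,y0=190,140
bl,m=blobs(a[y0:260,x0:290],(105,130,60),(125,255,255),30); print(bl)
for r in range(0,120,4):
    w=np.where(m[r])[0]
    if len(w): print(r+y0,w[0]+x0,w[-1]+x0,end='; ')
def box(c,r,z):
    t=np.linspace(0,6.28,60); q=np.array([proj('scene',(c[0]+r*np.cos(k),c[1]+r*np.sin(k),z)) for k in t]); return q.min(0).round(1),q.max(0).round(1)
print('rim pred',box(p,.032,zr),'roof',box(p,.032,zr+.062))
cv2.imwrite('pics/c4.png',cv2.resize(a[150:270,180:340],(640,480),interpolation=3)[...,::-1])
```

```text
[ 0.54025876 -0.12084057  0.11132286] [-3.14157842e+00 -1.29666235e-03  2.91846026e+00]
rim z 0.04442286419057696
[([35, 41, 22, 34, 497], [45.3, 61.0])]
184 231 231; 188 226 244; 192 225 245; 196 225 245; 200 226 245; 204 226 246; 208 226 246; 212 228 244; rim pred (array([225.8, 201.7]), array([248.4, 215.8])) roof (array([223.9, 184.2]), array([247.3, 198. ]))
```

View pics/c4.png

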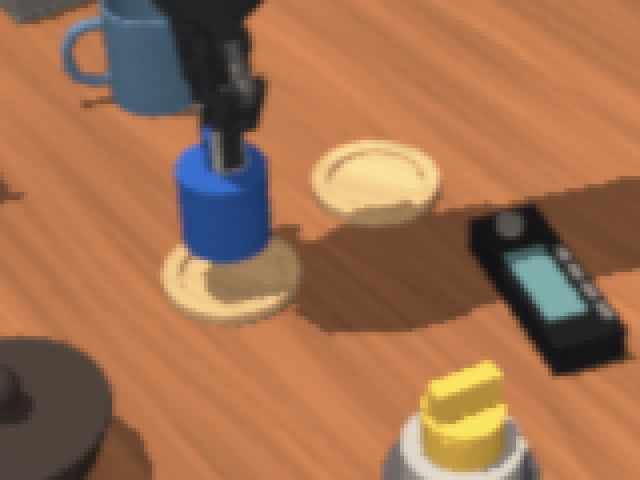

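The held cover at crop (223,205) is above the right coaster at (230,278). It sits about 1 px (2 mm) left of the TCP axis, so I correct for that and lower it.

play_rows(
  deltas=[
    [0.004,0,0.02,0,0,0,1],
    [0.004,0,0.04,0,0,0,1],
    [0.004,0,0.055,0,0,0,1],
    [0.004,0,0.065,0,0,0,1],
    [0.004,0,0.072,0,0,0,1],
    [0.004,0,0.076,0,0,0,1],
    [0.004,0,0.076,0,0,0,1],
    [0.004,0,0.076,0,0,0,1],
  ],
)

```text
clock: 6.4
position: [0.5387, -0.1211, 0.074]
tool_rot: [3.142, 0.0, 2.918]
force: [0.7, 0.3, -0.1]
grip_width: 0.0209
finger_force: 29.5
```

Rim height is now about 7 mm and there is no contact; just past the recess lip. Lowering further until it touches.

play_rows(
  deltas=[
    [0,0,0.002,0,0,0,1],
    [0,0,0.004,0,0,0,1],
    [0,0,0.005,0,0,0,1],
    [0,0,0.005,0,0,0,1],
  ],
)

```text
clock: 6.8
position: [0.5388, -0.1214, 0.0718]
tool_rot: [-3.141, 0.001, 2.917]
force: [-1.5, -0.5, 7.8]
grip_width: 0.0209
finger_force: 30.2
```

It touched at TCP 0.072, which is the recess floor (the lip would be 0.078). Releasing and going up.

play_rows(
  deltas=[
    [0,0,0,0,0,0,0.7],
    [0,0,0,0,0,0,0.4],
    [0,0,0,0,0,0,0],
    [0,0,0,0,0,0,0],
    [0,0,0,0,0,0,0],
    [0,0,-0.05,0,0,0,0],
    [0,0,-0.12,0,0,0,0],
    [0,0,-0.19,0,0,0,0],
    [0,0,-0.26,0,0,0,0],
    [0,0,-0.26,0,0,0,0],
  ],
)

```text
clock: 7.8
position: [0.5404, -0.1215, 0.2054]
tool_rot: [3.141, 0.006, 2.918]
force: [0.5, -0.9, -0.4]
grip_width: 0.0856
finger_force: 0.0
```

Run:
```python
from h import *
s=observe(); print(s['position'],s['qpos'])
a=snap('scene','s4.png')
bl,m=blobs(a[200:300,260:340],(18,120,60),(34,255,255),20); print(bl)
h=cv2.cvtColor(a,cv2.COLOR_RGB2HSV)
A=cv2.resize(a[150:250,190:290],(400,400),interpolation=3);C=cv2.resize(a[230:280,270:320],(400,400),interpolation=3)
cv2.imwrite('pics/c5.png',np.hstack([A,C])[...,::-1])
```

```text
[ 0.54038518 -0.12154748  0.20541709] [-0.07450365  0.44817273  0.25676702  1.83292737 -0.14473533  0.87226605
  1.59734463]
[([25, 40, 22, 28, 470], [35.7, 54.2])]
```

View pics/c5.png

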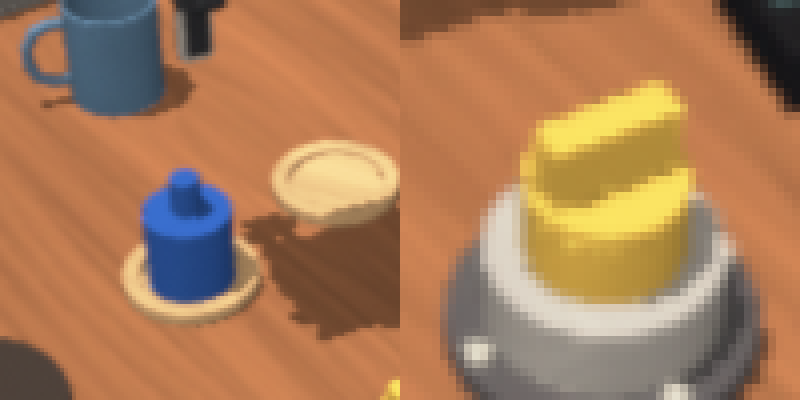

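The cover sits in the coaster recess, knob up (crop (190,235)). The cap's bar top runs from crop (543,138) to (672,95). I'll turn this into a bar position and yaw.

Run:
```python
from h import *
a=onz('scene',287.9,247.25,.094);b=onz('scene',304,241.9,.094)
print(a,b,(a+b)/2,np.linalg.norm(a-b),np.degrees(np.arctan2(*(b-a)[1::-1])))
t=snap('top','t5.png')
bl,m=blobs(t[180:225,220:265],(18,110,60),(34,255,255),15); print(bl)
h=cv2.cvtColor(t,cv2.COLOR_RGB2HSV)[180:225,220:265]
if bl:
    u=(bl[0][1][0]+220,bl[0][1][1]+180); print(onz('top',*u,.08))
    v=np.where(m>0,h[...,2],0); thr=np.percentile(v[m>0],60)
    ys,xs=np.where(v>thr); c=np.cov(xs,ys); w,V=np.linalg.eigh(c); print('axis px',V[:,1],w,xs.mean()+220,ys.mean()+180,onz('top',xs.mean()+220,ys.mean()+180,.094))
# edges of bar top in the scene view, by colour threshold
s=cv2.imread('pics/s4.png')[...,::-1].copy(); hs=cv2.cvtColor(s,cv2.COLOR_RGB2HSV)[235:258,280:310]; 
for r in hs[...,2]: print(' '.join('%3d'%k for k in r))
```

```text
[0.55492512 0.12827898 0.094     ] [0.51312277 0.13737392 0.094     ] [0.53402394 0.13282645 0.094     ] 0.04278030846441458 167.72544943744688
[([13, 15, 17, 17, 220], [21.0, 23.4])]
[0.53063484 0.13151125 0.08      ]
axis px [-0.99289076 -0.11902914] [ 8.91638274 22.55467221] 240.83132530120483 202.0120481927711 [0.53344397 0.13122552 0.094     ]
191 192 195 200 201 198 192 185 188 192 195 194 195 196 196 196 192 190 189 188 188 187 185 184 186 190 194 197 198 196
190 190 192 195 199 201 199 191 185 187 191 193 193 194 195 197 195 192 189 188 188 188 187 185 185 186 188 192 197 199
192 191 190 192 195 199 201 199 192 186 188 192 194 193 194 195 197 196 192 190 188 187 187 187 185 185 185 189 193 197
195 192 191 191 192 194 198 201 199 194 188 187 191 193 193 194 195 196 196 193 189 186 187 188 188 187 185 185 188 192
200 196 193 191 191 192 194 197 200 200 195 190 187 190 193 193 194 194 196 197 197 196 192 190 189 189 187 185 186 188
203 201 198 195 192 192 191 193 196 201 200 196 191 188 191 194 194 193 198 207 224 234 230 210 191 190 189 188 186 186
201 202 201 199 195 193 192 1
[... 1310 characters left out ...]
 213 213 190 180 176 175 175 175 175 176 177 176 175 175 182 193 231 242 244 248 249 226 199 202 201
187 191 195 200 204 225 221 195 180 176 175 175 175 175 174 186 189 187 193 231 244 249 250 250 251 249 225 196 201 203
184 189 204 215 206 219 237 231 203 180 176 175 175 172 170 190 232 243 245 248 250 251 251 251 250 241 220 204 200 202
185 196 215 221 212 210 233 244 233 202 196 193 187 192 229 243 248 250 250 251 251 251 251 251 249 222 170 159 181 197
191 210 222 224 214 193 200 231 243 234 238 244 244 245 248 250 251 251 251 251 251 251 250 249 234 183 141 132 147 178
199 218 223 223 214 189 181 203 233 243 248 250 250 250 251 251 251 251 251 251 250 250 247 228 190 157 135 129 135 175
```

Run:
```python
from h import *
t=cv2.imread('pics/t5.png')
for r in cv2.cvtColor(t,cv2.COLOR_BGR2HSV)[192:215,229:254,2]: print(' '.join('%3d'%k for k in r))
h=cv2.cvtColor(cv2.imread('pics/s4.png'),cv2.COLOR_BGR2HSV)[238:252,284:310]
m=((h[...,2]>222)&(h[...,0]>18)&(h[...,0]<34)).astype(np.uint8)
n,l,st,c=cv2.connectedComponentsWithStats(m,connectivity=4); i=1+st[1:,4].argmax(); print(st,c)
ys,xs=np.where(l==i); P=np.array([onz('scene',x+284,y+238,.094)[:2] for x,y in zip(xs,ys)])*1000
print(cv2.minAreaRect(P.astype(np.float32))); w,V=np.linalg.eigh(np.cov(P.T)); print(P.mean(0),np.degrees(np.arctan2(V[1,1],V[0,1])),np.sqrt(12*w))
```

```text
178 169 157 149 151 167 185 199 209 214 215 217 217 219 219 220 217 211 201 185 167 153 142 144 157
169 154 145 152 172 194 209 217 221 223 222 220 220 221 221 220 220 220 217 209 196 177 154 142 144
157 145 151 172 195 213 221 223 225 224 223 222 221 224 223 220 221 223 222 220 214 201 176 152 143
144 149 171 196 213 222 225 227 227 226 223 225 227 228 226 220 222 224 222 222 221 215 199 175 151
143 164 192 211 221 225 228 229 229 227 224 226 229 229 225 216 220 224 223 224 225 222 214 197 170
153 183 207 219 223 227 229 230 230 228 226 228 230 230 221 212 219 227 227 227 226 225 222 212 187
167 197 215 222 225 228 230 230 229 228 227 228 231 229 220 209 218 229 230 229 226 225 224 218 199
180 208 219 223 227 229 230 230 228 226 227 230 230 228 220 210 220 229 231 230 226 221 222 222 208
194 213 221 224 228 230 230 230 226 223 226 230 230 228 220 214 223 229 230 230 224 216 219 222 215
210 217 222 225 228 231 231 230 226 222 226 229 230 226 217 216 225 229 230 230 224 217 220 223 220
215 219 221 223 228 230 230 230 227 224 227 229 230 223 213 217 226 230 231 230 225 218 220 223 222

[... 876 characters left out ...]
204 216 219 211 189 158
121 120 151 187 196 186 172 164 159 158 160 163 168 175 178 178 178 187 199 211 217 211 194 163 138
126 112 122 158 185 192 181 164 156 154 155 156 160 163 168 175 192 207 213 215 208 193 166 139 131
137 117 106 120 152 174 177 164 155 158 161 163 165 171 183 195 207 214 214 204 186 158 136 130 127
[[  0   0  26  14 279]
 [  3   2  18  10  78]
 [  1  11   2   3   5]
 [ 20  13   2   1   2]] [[12.93189964  6.37992832]
 [11.44871795  6.3974359 ]
 [ 1.6        12.2       ]
 [20.5        13.        ]]
((534.6514282226562, 131.59689331054688), (13.709243774414062, 44.01079177856445), 80.61860656738281)
[534.6729189  131.60220992] 171.45055039114416 [13.96676245 45.15900199]
```

Both views agree: bar centre (0.534, 0.132), yaw ≈171°. Moving above it and turning by 4°.

play_rows(
  deltas=[
    [0.01,0.05,0,0,0,-0.01,0],
    [0.03,0.13,0,0,0,-0.033,0],
    [0.05,0.21,0,0,0,-0.033,0],
    [0.07,0.29,0,0,0,-0.033,0],
    [0.09,0.37,0,0,0,-0.033,0],
    [0.11,0.44,0,0,0,-0.033,0],
    [0.123,0.49,0.05,0,0,-0.033,0],
    [0.123,0.491,0.1,0,0,-0.033,0],
    [0.123,0.491,0.1,0,0,-0.033,0],
    [0.123,0.491,0.1,0,0,-0.033,0],
  ],
)

```text
clock: 8.9
position: [0.5328, 0.1311, 0.1509]
tool_rot: [-3.14, -0.002, 2.986]
force: [1.2, -0.2, 0.1]
grip_width: 0.0853
finger_force: 0.0
```

Run:
```python
from h import *
s=observe(); p=s['position'];R=Rotation.from_euler('xyz',s['tool_rot']).as_matrix(); print(p,np.degrees(s['tool_rot']),s['qpos'],s['moment'])
d=np.array([.534,.1317,.075])-p; print('units',(R.T@d)/.5)
```

```text
[0.53276389 0.1311305  0.15089056] [-1.79924322e+02 -8.59632138e-02  1.71088197e+02] [-0.48253523  0.51356751  0.18210461  1.88393893 -0.12917532  0.75731356
  1.18604606] [ 0.00752276 -0.03383452  0.04061795]
units [-0.00249366  0.0017087   0.15177542]
```

play_rows(
  deltas=[
    [-0.002,0,0.05,0,0,0,0],
    [-0.002,0.001,0.1,0,0,0,0],
    [-0.002,0.001,0.14,0,0,0,0],
    [-0.002,0.001,0.152,0,0,0,0],
    [-0.002,0.001,0.152,0,0,0,0.4],
    [-0.002,0.001,0.152,0,0,0,0.7],
    [-0.002,0.001,0.152,0,0,0,0.85],
    [-0.002,0.001,0.152,0,0,0,1],
    [-0.002,0.001,0.152,0,0,0,1],
    [-0.002,0.001,0.152,0,0,0,1],
  ],
  newtons=40,
)

```text
clock: 9.9
position: [0.5344, 0.1323, 0.0758]
tool_rot: [3.141, 0.001, 2.987]
force: [-1.6, -0.6, 7.1]
grip_width: 0.0129
finger_force: 43.0
```

play_rows(
  deltas=[
    [0,0,0,0,0,0,1],
    [0,0,0,0,0,0,1],
    [0,0,0,0,0,0,1],
  ],
)

```text
clock: 10.2
position: [0.5344, 0.1323, 0.0758]
tool_rot: [3.141, 0.001, 2.987]
force: [-0.8, -0.6, 7.5]
grip_width: 0.0129
finger_force: 43.0
```

Run:
```python
from h import *
s=observe(); print(s['position'],np.degrees(s['tool_rot']),s['qpos'],s['moment'],s['force'])
```

```text
[0.53439731 0.13234223 0.07582086] [1.79983344e+02 3.30431884e-02 1.71133760e+02] [-0.45807377  0.63118317  0.14964401  1.92294058 -0.15690192  0.59790313
  1.20906604] [-0.02232927  0.29669464  0.02519166] [-0.82015733 -0.55238664  7.52629031]
```

Gripped. I try counter-clockwise first, in small steps, watching the torque.

play_rows(
  deltas=[
    [0,0,-0.002,0,0,-0.025,1],
    [0,0,-0.002,0,0,-0.05,1],
    [0,0,-0.002,0,0,-0.075,1],
    [0,0,-0.002,0,0,-0.1,1],
    [0,0,-0.002,0,0,-0.125,1],
    [0,0,-0.002,0,0,-0.15,1],
    [0,0,-0.002,0,0,-0.175,1],
    [0,0,-0.002,0,0,-0.2,1],
    [0,0,-0.002,0,0,-0.2,1],
  ],
)

```text
clock: 11.1
position: [0.5348, 0.1307, 0.0765]
tool_rot: [-3.14, 0.001, -2.877]
force: [3.6, -7.7, -0.6]
grip_width: 0.0129
finger_force: 42.4
```

Run:
```python
from h import *
s=observe(); print(s['position'],np.degrees(s['tool_rot']),s['qpos'],s['moment'],s['force'],s['grip_width'])
```

```text
[0.53480321 0.1306842  0.07648977] [-1.79911088e+02  3.22645567e-02 -1.64849408e+02] [-0.37533992  0.62295026  0.03746776  1.91830051 -0.03586617  0.60053778
  1.51990396] [-2.03080927 -0.98893602 -0.30028416] [ 3.64996082 -7.72480481 -0.55809178] 0.01290132390073395
```

At 24° the torque is −0.30 N m, well over 0.1, so this way meets a stop. I don't force it and turn back to the start.

play_rows(
  deltas=[
    [0,0,0,0,0,0.03,1],
    [0,0,0,0,0,0.06,1],
    [0,0,0,0,0,0.09,1],
    [0,0,0,0,0,0.12,1],
    [0,0,0,0,0,0.15,1],
    [0,0,0,0,0,0.18,1],
    [0,0,0,0,0,0.2,1],
    [0,0,0,0,0,0.2,1],
  ],
)

```text
clock: 11.9
position: [0.5341, 0.1324, 0.0764]
tool_rot: [-3.141, 0.0, 2.986]
force: [0.8, -1.0, -0.5]
grip_width: 0.0128
finger_force: 42.0
```

Run:
```python
from h import *
s=observe(); print(s['position'],np.degrees(s['tool_rot']),s['qpos'],s['moment'],s['force'],s['grip_width'])
```

```text
[0.53413731 0.13236675 0.07640304] [-1.79992680e+02  4.40823920e-03  1.71099357e+02] [-0.45874041  0.63019946  0.1501669   1.92283967 -0.15659449  0.59964795
  1.20795842] [ 0.00828219  0.04303867 -0.02955541] [ 0.81588844 -1.03792508 -0.54829881] 0.01282316894749413
```

play_rows(
  deltas=[
    [0,0,0,0,0,0.03,1],
    [0,0,0,0,0,0.06,1],
    [0,0,0,0,0,0.09,1],
    [0,0,0,0,0,0.12,1],
    [0,0,0,0,0,0.15,1],
    [0,0,0,0,0,0.18,1],
    [0,0,0,0,0,0.21,1],
    [0,0,0,0,0,0.24,1],
    [0,0,0,0,0,0.24,1],
  ],
)

```text
clock: 12.8
position: [0.5341, 0.1324, 0.0763]
tool_rot: [-3.141, 0.0, 2.485]
force: [0.5, -0.3, -0.4]
grip_width: 0.0126
finger_force: 42.0
```

Run:
```python
from h import *
s=observe(); print(s['position'],np.degrees(s['tool_rot']),s['qpos'],s['moment'],s['force'],s['grip_width'])
```

```text
[0.53412728 0.13238805 0.0763205 ] [-1.79993472e+02  4.01496134e-03  1.42354441e+02] [-0.55468485  0.6467088   0.28586572  1.92789954 -0.30165844  0.60833584
  0.83947448] [-0.01578393  0.04438429 -0.04213603] [ 0.49275978 -0.26611954 -0.36274551] 0.012639508038368781
```

Clockwise turns freely, at almost no torque. On to about 68°.

play_rows(
  deltas=[
    [0,0,0,0,0,0.04,1],
    [0,0,0,0,0,0.08,1],
    [0,0,0,0,0,0.12,1],
    [0,0,0,0,0,0.16,1],
    [0,0,0,0,0,0.2,1],
    [0,0,0,0,0,0.24,1],
    [0,0,0,0,0,0.28,1],
    [0,0,0,0,0,0.31,1],
    [0,0,0,0,0,0.327,1],
    [0,0,0,0,0,0.327,1],
  ],
)

```text
clock: 13.8
position: [0.5341, 0.1323, 0.0763]
tool_rot: [-3.141, 0.0, 1.801]
force: [0.3, 0.0, -0.2]
grip_width: 0.0126
finger_force: 42.0
```

Run:
```python
from h import *
s=observe(); print(s['position'],np.degrees(s['tool_rot']),s['moment'],s['force'],s['grip_width'])
a=snap('scene','s6.png'); cv2.imwrite('pics/c6.png',cv2.resize(a[190:290,240:360],(600,500),interpolation=3)[...,::-1])
```

```text
[0.53408956 0.13234365 0.07625174] [-1.79989379e+02  5.97010636e-03  1.03181998e+02] [ 0.05763142 -0.0084237   0.0184305 ] [ 0.32439377  0.00402858 -0.1914508 ] 0.012580672474845171
```

View pics/c6.png

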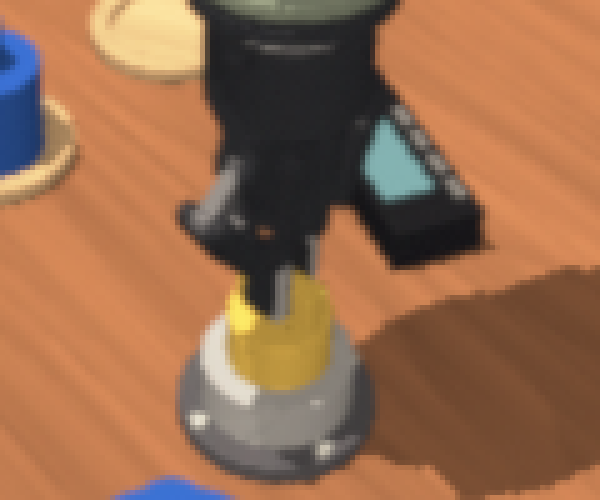

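The gripper holds the bar across the cap (crop (275,300)) at about 68°. Lifting gently.

play_rows(
  deltas=[
    [0,0,-0.003,0,0,0,1],
    [0,0,-0.006,0,0,0,1],
    [0,0,-0.01,0,0,0,1],
    [0,0,-0.014,0,0,0,1],
    [0,0,-0.018,0,0,0,1],
    [0,0,-0.018,0,0,0,1],
  ],
)

```text
clock: 14.45
position: [0.5343, 0.1324, 0.0856]
tool_rot: [3.141, -0.0, 1.799]
force: [-0.3, 0.1, -0.0]
grip_width: 0.0132
finger_force: 42.0
```

play_rows(
  deltas=[
    [0,0,-0.01,0,0,0,1],
    [0,0,-0.03,0,0,0,1],
    [0,0,-0.06,0,0,0,1],
    [0,0,-0.09,0,0,0,1],
    [0,0,-0.12,0,0,0,1],
    [0,0,-0.15,0,0,0,1],
    [0,0,-0.172,0,0,0,1],
    [0,0,-0.181,0,0,0,1],
    [0,0,-0.181,0,0,0,1],
    [0,0,-0.181,0,0,0,1],
  ],
)

```text
clock: 15.45
position: [0.5339, 0.1323, 0.1755]
tool_rot: [-3.141, 0.0, 1.799]
force: [-0.2, 0.2, -0.6]
grip_width: 0.0126
finger_force: 42.0
```

play_rows(
  deltas=[
    [0,0,0,0,0,0,1],
    [0,0,0,0,0,0,1],
    [0,0,0,0,0,0,1],
    [0,0,0,0,0,0,1],
    [0,0,0,0,0,0,1],
  ],
)

```text
clock: 15.95
position: [0.5341, 0.1323, 0.1757]
tool_rot: [-3.141, 0.0, 1.799]
force: [0.4, -0.0, -0.2]
grip_width: 0.0125
finger_force: 42.0
```

Run:
```python
from h import *
s=observe(); print(s['position'],np.degrees(s['tool_rot']),abs(s['qd']).max(),s['force'],s['grip_width'])
a=snap('scene','s7.png'); cv2.imwrite('pics/c7.png',cv2.resize(a[150:290,190:390],(800,560),interpolation=3)[...,::-1])
print(proj('scene',(.534,.132,.17)), [proj('scene',(.534,.132,z)).round(1) for z in(.140,.170)])
```

```text
[0.53413633 0.13227332 0.17571188] [-1.79992501e+02  3.04819532e-03  1.03091376e+02] 0.0013557422245872703 [ 0.40896682 -0.03555818 -0.19918165] 0.01250468536247218
[296.67535697 219.92856526] [array([296.3, 229.9]), array([296.7, 219.9])]
```

View pics/c7.png

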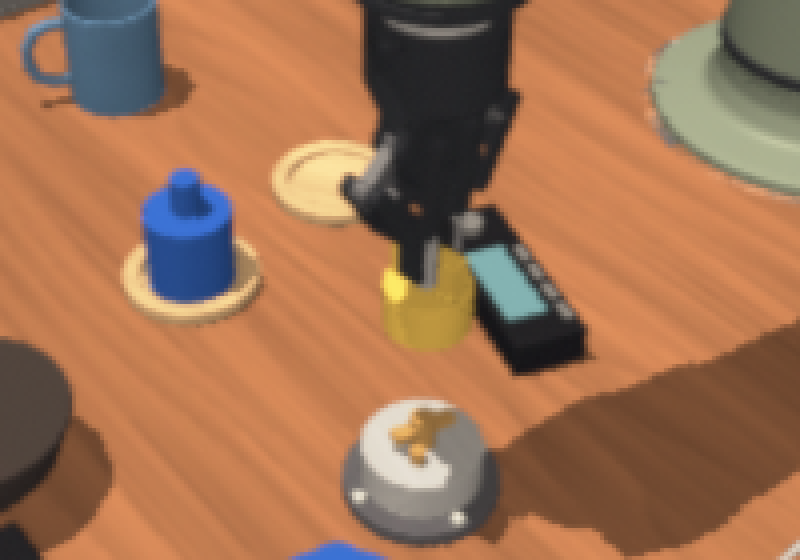

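The cap hangs level in the gripper (crop (428,300)), the brass neck on the mount (425,430) is bare, and the cover still sits in the coaster. Handing in.

```bash
python3 -c "
from workcell import *
print(job_done())"
```

```text
the job is handed in; nothing more can be done
None
```

The job is handed in: the small blue cover sits knob up in the far coaster's recess. The yellow cap stopped when turned left (about 0.3 N m at 24°), came free to the right at about 68°, and is held level and still about 10 cm above the mount.

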